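# Fill the round bottle rack in order

### The arm

A 6-joint arm with a two-finger parallel gripper is mounted at the origin on the work surface; the furniture and walls round the work are solid. World frame = base frame: x ahead of the robot, y to its left, z up, the work surface at z = 0. Lengths are in mm, angles in rad, forces in N, time in s.
With the tool pointing down it reaches from about 300 to 825 mm from the base axis. Payload 5.4 kg.
Tool frame: the origin (TCP) lies at the centre of the arm's flange, where the gripper is bolted on; the fingertips stand 190 mm ahead of it and the grasp point (between the pads) lies 171 mm ahead of it (tip_reach is the distance from the TCP to the fingertips, in mm); z points along the fingers, x is the direction in which the jaws open and shut, and the axes are right-handed (so a half turn about z gives the same grasp; the last joint's range is limited). The gripper opens to 92 mm and grips with 3 to 60 N. Pads are 20 mm wide; open, the fingers measure 128 mm over their backs; the gripper's body (75 mm by 189 mm) begins 69 mm behind the grasp point.
Start: joints at [1.087, 0.158, 1.597, -0, 1.386, -0.21], TCP at [155.486, 553.563, 404.701] pointing down, gripper open.
Joint ranges: [-2.91, 2.91], [-0.94, 2.29], [0.18, 2.7], [-1.29, 4.43], [0.17, 2.64], [-3, 3]. Speed limits (rad/s): [2.57, 2.57, 3.14, 3.14, 3.14, 3.14].

### API

Orientations are given as a unit quaternion [w, x, y, z].
In Python, from rig import * gives the robot as it stands.
- The arm moves only by the tool apply_moves, never from a script. Its argument "increments" is text: rows parted by semicolons, each of 7 numbers parted by spaces: the closure, from 0 (fully open) to 1 (shut), then the shift along the world's x, y, z in mm, then the turn, a rotation vector about the world's x, y, z in degrees. In form: grip tx ty tz ax ay az; .... A call has 1 to 8 rows; each row shifts and turns the commanded pose from where the row before left it; what a row does not reach is not made up. A row lasts 1/10 s, in which the tool goes at most 50 mm and 8.59 degrees, less where a joint would pass 70% of its speed; a pose out of reach is approached as far as the arm can. A call with a gripper value outside its range is refused whole. The fingers move at their own pace and stop on an object; "grip_force" is the grip in N (left out, the last holds). Time passes only in rows, so rows that do not move let the fingers close. It gives the time, the measured TCP pose, the force and the opening at its end, in the units of the state.
- sense(): the state, without advancing time (a new reading comes with each control period).
- grab_frame(name): name is "side" or "top"; returns the picture (420x560x3 uint8, blue, green, red); there is no depth.
- camera_model(name): a dict with "fx", "fy", "cx", "cy" (pixels), "eye" and "attitude" of the camera in the world. Camera axes: x right, y up, looking along -z (the intrinsics and any distortion apply to the point x, -y, -z); pixel columns grow to the right and rows downward; lengths in mm; the calibration is good to about 2 mm. A picture is of the moment at which its call begins. camera_model takes no time and is no camera call.
- finish_job(): hands the job in, once; it reports no verdict.
The state is a dict: "time_s": time; "qpos": joint angles; "qvel": joint speeds; "effort": joint torques, N m; "eef_pos": TCP position; "orientation": TCP orientation; "force": force on the tool from outside, world axes, zero at the start; "moment": the same for the moment, N m; "width": finger opening in mm.
Only numpy, scipy, OpenCV 4.12 (cv2) and the standard library are available. Lean on these libraries where they do the work, as an engineer would, in place of code of your own. Each camera call takes 0.05 s, during which the arm holds its last target.

### The job

Fill the round bottle rack in the right order, one piece upright in the middle of each ring mark. Going clockwise round the rack as seen from above, the tall beaker stands next after the red-capped bottle that is already there, then the dark bottle, then the measuring cylinder, and the white-capped bottle comes last, between the cylinder and the red-capped bottle. Leave the red-capped bottle and the petri dish, dropper bottle and flask beside the work where they stand, and tip nothing over.

Things in the scene. Friction and masses are not known exactly. Their poses are not given: they have to be found in the camera images.
- bottle_rack: Fixed round grey disc, 212 mm across, flat top 12 mm above the bench; origin: centre of its underside, z up; turned any way round. Steel knob (22 mm across) at the middle, up to 34 mm. Five flat seats marked by white rings (67 mm): centres 72 mm from the middle at 0, 72, 144, 216, 288 degrees, anticlockwise seen from above, from its x axis. The red-capped bottle has the seat at 0; the rest are empty.
- red_cap_bottle: Small brown bottle with a red-orange screw cap, 43 mm across and 77 mm high, loose, already standing on a seat of the rack at the start; origin at the centre of its underside, z up; round, yaw does not matter.
- tall_beaker: Tall narrow clear glass beaker, open at the top, 50 mm across (52 mm over the spout) and 120 mm high, thin straight wall, 0.03 to 0.07 kg; grip it across the body, well below the rim; origin at the centre of its underside, z up; round, yaw does not matter.
- dark_bottle: Small dark blue-black reagent bottle with a grey screw cap, 51 mm across and 93 mm high, 0.1 to 0.21 kg; the straight body (the place to grip) reaches from 5 to about 60 mm; cap 28 mm across; origin at the centre of its underside, z up; round, yaw does not matter.
- white_cap_bottle: Small clear bottle with yellow-orange filling and a broad white screw cap, 47 mm across and 79 mm high, 0.06 to 0.13 kg; the straight body (the place to grip) reaches from 4 to about 50 mm; cap 30 mm across; origin at the centre of its underside, z up; round, yaw does not matter.
- cylinder: Tall slim whitish plastic measuring cylinder, 209 mm high, on a hexagonal foot 55 by 63 mm and 7 mm thick; round tube 35 mm across from the foot to the top, 0.04 to 0.09 kg; take it by the tube; origin at the centre of its underside, z up; yaw does not matter.
- petri_dish: Glass petri dish with lid, 69 mm across, 15 mm high, a bystander far to the left of the rack; origin at the centre of its underside.
- dropper: Whitish plastic dropper bottle with a pointed nozzle, 51 mm across, 143 mm high, a bystander just beyond the rack, towards the wall; origin at the centre of its underside. The fixed wall runs behind it and to the right of the work, along x - y = 0.86 m.
- small_flask: Small conical glass flask, 64 mm across, 107 mm high, a bystander to the left of the rack; origin at the centre of its underside. Nearer the robot is a fixed burette stand: its upright rod (0.8 m high) is at x 0.37, y 0.18, the burette at x 0.37, y 0.29 from 0.35 m up; the arm must pass inside or above them.
Not all that is in view belongs to the job. Leave any pink or turquoise look-alike of the white_cap_bottle alone.

How it is judged:
By the outcome, as a careful person would: the job done as asked, in the order asked, and still so for the second after the job is handed in, with the robot touching nothing.
It also fails if it takes over 99 s, if anything falls off the work surface, if the arm or the gripper's body presses on something with over 40 N, if the wrist force passes 120 N, or if a joint passes its speed limit or range.

## Working session

There is one attempt and no reset: what is moved stays moved. The work goes in short steps, Python scripts to look and compute and a tool call to move; the robot and the scene stay as the last step left them, time stands still between calls to the robot, and variables do not carry over. Pictures are saved under pics/ and viewed, and the job is handed in when it is done.

Besides the shell and the picture viewer there is one more tool, called as name(argument=value, ...), one argument or row to a line, values as JSON. apply_moves: Moves the arm, as the interface text tells. Its arguments: {"type":"object","properties":{"increments":{"type":"string"},"grip_force":{"type":"number"}},"required":["increments"]}

```bash
ls; mkdir -p pics; python3 - <<'E'
from rig import *
import cv2
for n in("side","top"):
    cv2.imwrite(f"pics/{n}0.png",grab_frame(n)); print(n,camera_model(n))
print(sense())
E
```

```text
pics
side {'fx': 408.07309944373213, 'fy': 408.07309944373213, 'cx': 281.1702480574363, 'cy': 206.6868587207697, 'eye': array([  21.11782939, -788.70756628,  557.36065212]), 'attitude': array([ 0.82797221,  0.48976347, -0.14805275, -0.22950848])}
top {'fx': 543.0275153494281, 'fy': 543.0275153494281, 'cx': 275.89247167451987, 'cy': 200.65321116711823, 'eye': array([ 268.10034376,   -9.03103929, 1567.48707513]), 'attitude': array([ 0.70955289,  0.048701  , -0.05321447, -0.70095016])}
{'time_s': 0.1, 'qpos': array([ 1.08691615e+00,  1.58941861e-01,  1.59805795e+00, -1.45540092e-05,
        1.38616359e+00, -2.10110424e-01]), 'qvel': array([-0.00028614,  0.00109134, -0.00172367, -0.0001372 , -0.00191888,
        0.00010473]), 'effort': array([ 1.18169528e-04, -3.86503601e+01, -3.22959709e+01,  7.02565885e-02,
        3.39164387e-02, -2.86808461e-05]), 'eef_pos': array([155.37297897, 553.36221706, 403.86615319]), 'orientation': array([ 3.39861693e-04,  7.96981600e-01,  6.04003074e-01, -7.08064268e-04]), 'force': array([0.22484727, 0.17501397, 0.2603423 ]), 'moment': array([-0.04331253,  0.03495805, -0.05535214]), 'width': 91.68513773905998}
```

View pics/side0.png

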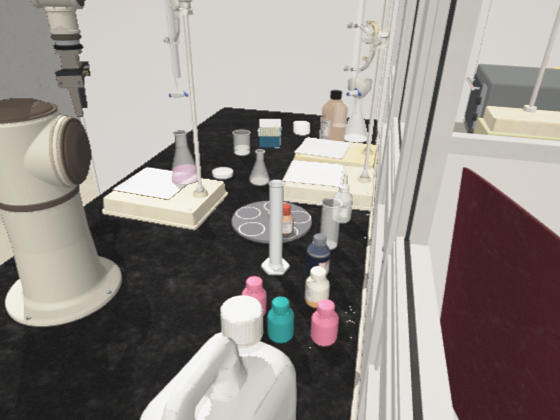

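View pics/top0.png

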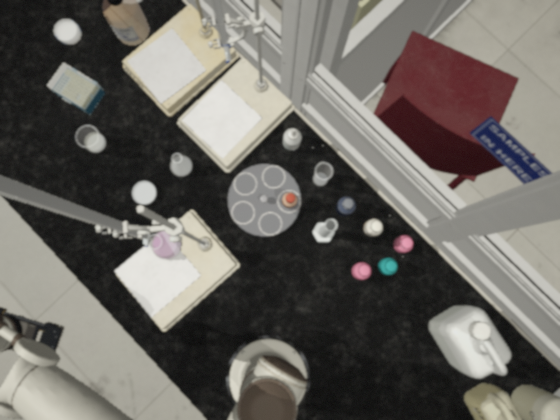

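The top view has the rack at (264,200) with the red cap at (289,199). The beaker is at (322,174), the dark bottle (346,205), the white-cap bottle (373,227), the cylinder foot (324,232), and the dropper (292,138). Pink and turquoise look-alikes are at (403,243), (388,266) and (362,270). I'll zoom in on these next.

```bash
python3 - <<'E'
import cv2
t=cv2.imread("pics/top0.png")[120:290,215:425]; cv2.imwrite("pics/topc.png",cv2.resize(t,None,fx=3.5,fy=3.5,interpolation=cv2.INTER_CUBIC))
t=cv2.imread("pics/side0.png")[165:345,220:370]; cv2.imwrite("pics/sidec.png",cv2.resize(t,None,fx=3.3,fy=3.3,interpolation=cv2.INTER_CUBIC))
E
```

```text
(no output)
```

View pics/topc.png

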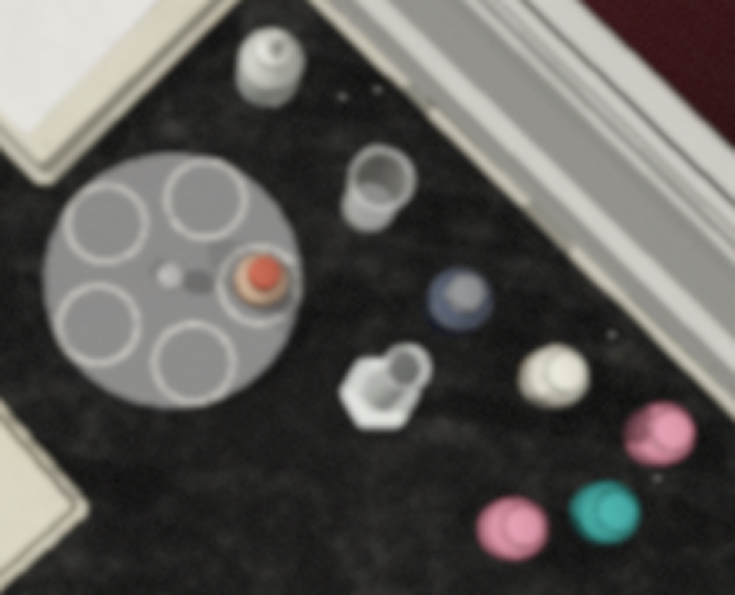

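View pics/sidec.png

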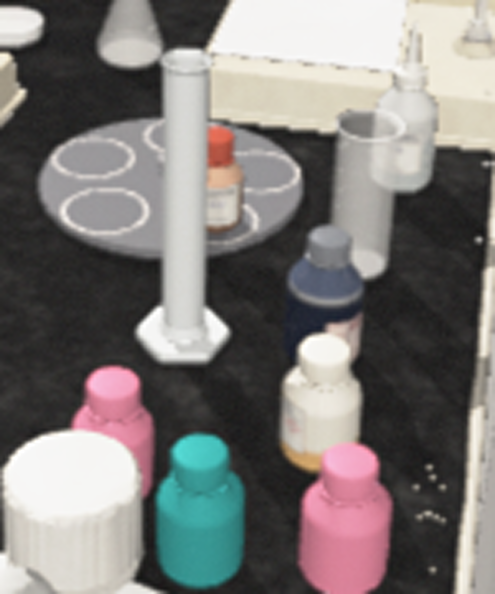

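```bash
cat > h.py <<'E'
import numpy as np, cv2
from scipy.spatial.transform import Rotation as R
from rig import *
def ray(n,px):
    c=camera_model(n); q=c['attitude']; r=R.from_quat([q[1],q[2],q[3],q[0]])
    d=r.apply([(px[0]-c['cx'])/c['fx'],-(px[1]-c['cy'])/c['fy'],-1.]); return c['eye'],d
def plane(n,px,z):
    e,d=ray(n,px); return (e+d*(z-e[2])/d[2])
def tri(p,s):
    e1,d1=ray('top',p); e2,d2=ray('side',s)
    t=np.linalg.lstsq(np.c_[d1,-d2],e2-e1,rcond=None)[0]
    a,b=e1+t[0]*d1,e2+t[1]*d2
    return (a+b)/2,np.linalg.norm(a-b)
def proj(n,P):
    c=camera_model(n); q=c['attitude']; r=R.from_quat([q[1],q[2],q[3],q[0]])
    v=r.inv().apply(np.asarray(P,float)-c['eye']); return np.array([c['cx']+c['fx']*v[0]/-v[2],c['cy']-c['fy']*v[1]/-v[2]])
E
cat > m.py <<'E'
from h import *
np.set_printoptions(precision=1,suppress=True)
T=lambda x,y:((x+.5)/3.5-.5+215,(y+.5)/3.5-.5+120)
S=lambda x,y:((x+.5)/3.3-.5+220,(y+.5)/3.3-.5+165)
for n,p,s,z in [("cyl top",(406,369),(187,62),209),("cyl foot",(379,392),(183,333),7),("beaker rim",(382,178),(370,125),120),("dark cap",(466,292),(329,237),93),("white cap",(567,369),(324,347),79),("red cap",(264,271),(218,135),77),("knob",(168,274),(165,153),34),
 ("ringA",(206,200),(259,172),12),("ringB",(105,223),None,12),("ringC",(98,324),(94,157),12),("ringD",(194,362),(105,212),12),("ring0",(257,284),None,12),("disc",(172.5,280.5),(170,186),12),("dropper",(276,47),(415,35),143)]:
    print(n,plane('top',T(*p),z),plane('side',S(*s),z) if s else '',tri(T(*p),S(*s)) if s else '')
# fit seats: unsupervised
A=np.array([plane('top',T(*p),12)[:2] for p in [(257,284),(206,200),(105,223),(98,324),(194,362)]])
print(A)
m=A.mean(0);d=A-m;print(m,np.linalg.norm(d,axis=1),np.degrees(np.arctan2(d[:,1],d[:,0])))
E
python3 m.py
```

```text
cyl top [ 405.2 -154.9  209. ] [ 407.6 -157.5  209. ] (array([ 406.8, -155.8,  208.2]), np.float64(3.2654111936212002))
cyl foot [ 406.3 -154.3    7. ] [ 407.2 -158.6    7. ] (array([ 407.8, -155.1,    4.3]), np.float64(2.699494214703189))
beaker rim [ 562.9 -146.2  120. ] [ 564.7 -147.   120. ] (array([ 563.7, -146.8,  120. ]), np.float64(1.9133847303466536))
dark cap [ 478.2 -214.6   93. ] [ 480.1 -216.6   93. ] (array([ 479.4, -215.4,   92.3]), np.float64(2.64987740228846))
white cap [ 419.9 -295.7   79. ] [ 420.8 -293.8   79. ] (array([ 419.7, -295.3,   80.5]), np.float64(0.27995076470088276))
red cap [495.2 -56.6  77. ] [507.9 -40.1  77. ] (array([495. , -57. ,  88.1]), np.float64(3.258570456136025))
knob [498.3  20.4  34. ] [498.4  22.2  34. ] (array([497.8,  20.5,  35. ]), np.float64(0.7323404828035246))
ringA [564.3  -9.9  12. ] [568.9  -9.   12. ] (array([565.6, -10.7,  13.5]), np.float64(3.5753484622362217))
ringB [543.8  73.8  12. ]  
ringC [459.2  77.8  12. ] [464.   79.3  12. ] (array([460.7,  77. ,  13.8]), np.float64(3.7352612489354904))
ringD [428.7  -1.7  12. ] [431.1  -1.7  12. ] (array([429.7,  -2.1,  12.5]), np.float64(2.186203209306651))
ring0 [494.2 -52.9  12. ]  
disc [496.2  17.   12. ] [494.6   7.5  12. ] (array([498.3,  16.5,   6.1]), np.float64(2.7835399779029006))
dropper [660.1 -62.3 143. ] [656.7 -81.3 143. ] (array([666. , -65. , 133.9]), np.float64(8.088855682653993))
[[494.2 -52.9]
 [564.3  -9.9]
 [543.8  73.8]
 [459.2  77.8]
 [428.7  -1.7]]
[498.   17.4] [70.5 71.7 72.6 71.8 71.9] [ -93.1  -22.4   50.9  122.7 -164.6]
```

```bash
cat > m2.py <<'E'
from h import *
np.set_printoptions(precision=1,suppress=True)
q=sense()['orientation']; print(R.from_quat([q[1],q[2],q[3],q[0]]).as_matrix())
t=cv2.imread("pics/top0.png"); 
# rack mask: grey, low sat
hsv=cv2.cvtColor(t,cv2.COLOR_BGR2HSV)
roi=np.zeros(t.shape[:2],np.uint8); cv2.circle(roi,(264,200),42,255,-1)
m=((hsv[...,2]>75)).astype(np.uint8)*255&roi
m=cv2.morphologyEx(m,cv2.MORPH_CLOSE,np.ones((5,5)))
c=max(cv2.findContours(m,0,1)[0],key=cv2.contourArea); el=cv2.fitEllipse(cv2.convexHull(c)); print(el, plane('top',el[0],12))
# rings: bright pixels
for P in [(273.4,176.8),(244.6,183.4),(242.6,212.2),(270,223)]:
    best=[]
    ys,xs=np.mgrid[int(P[1])-15:int(P[1])+16,int(P[0])-15:int(P[0])+16]
    g=cv2.cvtColor(t,cv2.COLOR_BGR2GRAY)[ys,xs].astype(float)
    r=np.hypot(xs-P[0],ys-P[1]); sel=(r>7.5)&(r<14.5)&(g>145)
    e=cv2.fitEllipse(np.c_[xs[sel],ys[sel]].astype(np.float32)); print(sel.sum(),e,plane('top',e[0],12))
for nm,p in [("flaskpink",((165,236),(181,134)))]: print(tri(*p))
E
python3 m2.py
python3 - <<'E'
import cv2
t=cv2.imread("pics/side0.png")[0:230,100:400]; cv2.imwrite("pics/sided.png",cv2.resize(t,None,fx=2.6,fy=2.6))
t=cv2.imread("pics/top0.png")[120:420,0:320]; cv2.imwrite("pics/topd.png",cv2.resize(t,None,fx=2,fy=2))
E
```

```text
[[ 0.3  1.  -0. ]
 [ 1.  -0.3 -0. ]
 [-0.  -0.  -1. ]]
((263.7166748046875, 199.56500244140625), (73.58741760253906, 74.5226821899414), 72.634765625) [496.9  17.6  12. ]
258 ((273.1219177246094, 176.82374572753906), (21.613662719726562, 23.078393936157227), 103.67578887939453) [564.2  -8.8  12. ]
268 ((245.20269775390625, 183.72210693359375), (21.71612548828125, 23.1175594329834), 51.24287033081055) [542.7  72.1  12. ]
273 ((242.97389221191406, 212.15090942382812), (22.157541275024414, 23.13709831237793), 151.419677734375) [459.4  76.9  12. ]
288 ((269.7394104003906, 222.9193572998047), (22.32709503173828, 23.506746292114258), 74.5264663696289) [429.2  -0.7  12. ]
(array([366.5, 264.7, 194.9]), np.float64(15.136975184774318))
```

View pics/sided.png

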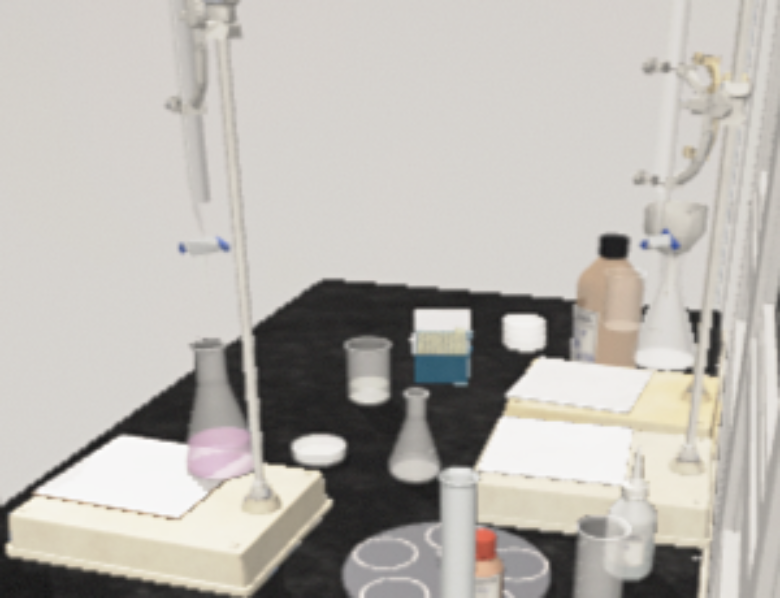

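View pics/topd.png

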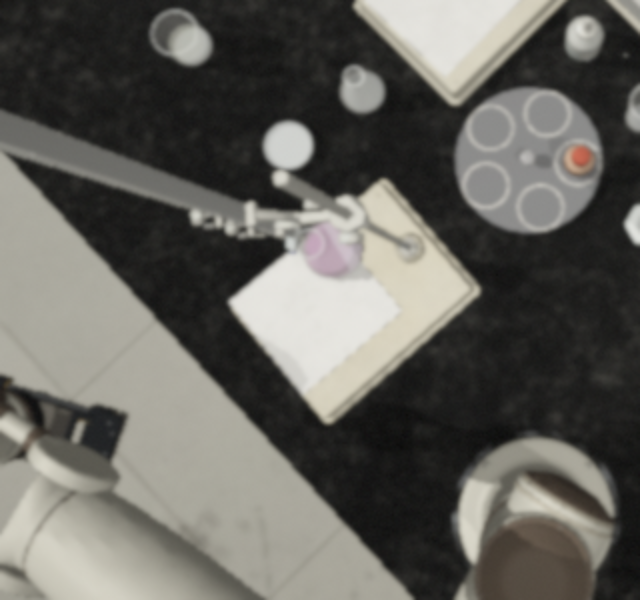

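Candidates for the white-capped bottle: white (373,227), pink (403,243), turquoise (388,266), pink (362,270), and the large white-capped jug (470,340). The match is (373,227), confirmed in the crop. The tall beaker is at (322,174); the dropper (292,138) and the far beaker (90,138) are not it. The dark bottle and the cylinder have no rivals. Two-view heights came out at 208, 120, 92 and 80 mm, which agrees with the text.

The first move retracts inside the burette stand.

apply_moves(
  increments="0 -11 -40 8 0 0 7;0 -11 -40 8 0 0 7;0 -11 -40 8 0 0 7;0 -11 -40 8 0 0 7;0 -11 -40 8 0 0 7;0 -11 -40 8 0 0 7",
  grip_force=15,
)

```text
time_s: 0.7
eef_pos: [88.8, 312.0, 452.3]
orientation: [0.0, 0.525, 0.851, -0.0]
force: [0.2, -1.0, 0.5]
width: 91.8
```

apply_moves(
  increments="0 43 -15 0 0 0 0;0 40 -21 0 0 0 0;0 37 -27 0 0 0 0;0 32 -32 0 0 0 0;0 28 -35 0 0 0 0;0 23 -40 0 0 0 0;0 17 -42 0 0 0 0;0 11 -44 0 0 0 0",
)

```text
time_s: 1.5
eef_pos: [320.8, 55.7, 452.4]
orientation: [-0.0, 0.528, 0.849, 0.0]
force: [0.4, -0.3, 0.7]
width: 92.1
```

```bash
python3 -c "
from rig import *
s=sense();print(s['qpos'].round(2),s['eef_pos'],s['force'])"
```

```text
[-0.21 -0.6   2.14  0.    1.6  -2.24] [320.80803949  55.73971253 452.41861578] [ 0.41374454 -0.29043216  0.67569944]
```

apply_moves(
  increments="0 20 -34 0 0 0 -3.3;0 20 -34 0 0 0 -3.3;0 20 -34 0 0 0 -3.3;0 20 -34 0 0 0 -3.3;0 20 -34 0 0 0 -3.3;0 20 -34 0 0 0 -3.3;0 20 -34 0 0 0 -3.3;0 18 -33 0 0 0 -3.3",
)

```text
time_s: 2.3
eef_pos: [479.1, -215.0, 452.0]
orientation: [-0.001, 0.709, 0.706, -0.0]
force: [0.9, 0.8, -0.9]
width: 92.3
```

```bash
python3 - <<'E'
from rig import *
import cv2
print(sense()['eef_pos'],sense()['orientation'])
for n in("side","top"):
    t=grab_frame(n); cv2.imwrite(f"pics/{n}1.png",t)
    t=t[100:350,170:430]; cv2.imwrite(f"pics/{n}1c.png",cv2.resize(t,None,fx=2.3,fy=2.3))
E
```

```text
[ 479.08361241 -215.00428596  452.01131004] [-5.25502782e-04  7.08597603e-01  7.05612614e-01 -1.97342208e-05]
```

View pics/side1c.png

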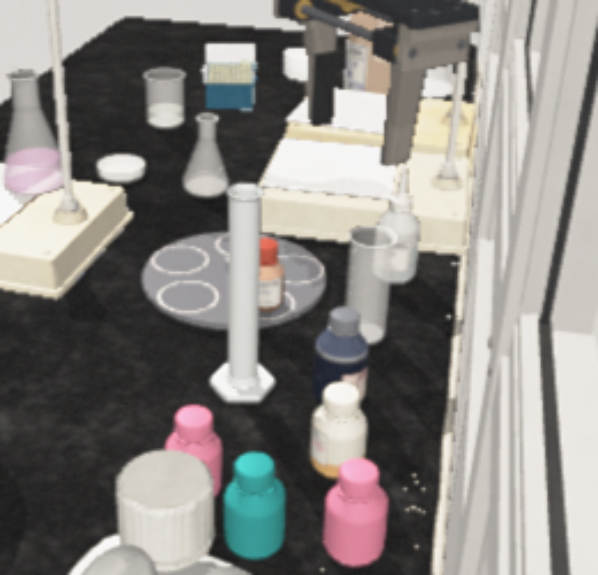

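View pics/top1c.png

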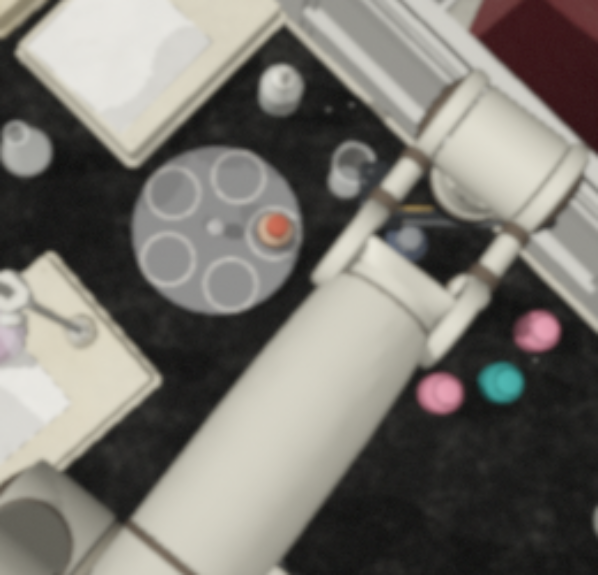

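```bash
python3 - <<'E'
from h import *
for z in (500,560,620):
  for p in [(585,165),(480,75),(445,195),(425,125)]:
    P=plane('top',(p[0]/2.3+170,p[1]/2.3+100),z); print(z,p,P.round(),round(P[0]-P[1]))
E
```

```text
500 (585, 165) [ 486. -312.  500.] 798
500 (480, 75) [ 565. -222.  500.] 787
500 (445, 195) [ 457. -190.  500.] 647
500 (425, 125) [ 519. -173.  500.] 692
560 (585, 165) [ 473. -295.  560.] 768
560 (480, 75) [ 548. -210.  560.] 758
560 (445, 195) [ 447. -179.  560.] 626
560 (425, 125) [ 505. -163.  560.] 669
620 (585, 165) [ 461. -278.  620.] 739
620 (480, 75) [ 532. -198.  620.] 729
620 (445, 195) [ 436. -169.  620.] 605
620 (425, 125) [ 491. -154.  620.] 645
```

View pics/side1.png

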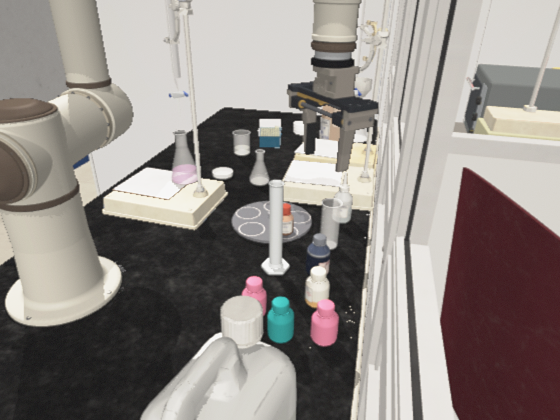

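The path is clear: the wrist stays at x−y ≈ 770, against the wall at 860. Now I descend on the dark bottle, which is centred under the jaws in both views.

apply_moves(
  increments="0 0 0 -40 0 0 0;0 0 0 -40 0 0 0;0 0 0 -40 0 0 0;0 0 0 -40 0 0 0;0 0 0 -30 0 0 0;0 0 0 -25 0 0 0;0 0 0 -15 0 0 0;0 0 0 -13 0 0 0",
)

```text
time_s: 3.2
eef_pos: [477.9, -212.4, 208.5]
orientation: [-0.001, 0.707, 0.707, -0.0]
force: [0.6, 0.2, 0.2]
width: 91.8
```

apply_moves(
  increments="1 0 0 0 0 0 0;1 0 0 0 0 0 0;1 0 0 0 0 0 0;1 0 0 0 0 0 0;1 0 0 0 0 0 0;1 0 0 0 0 0 0",
  grip_force=15,
)

```text
time_s: 3.8
eef_pos: [478.7, -213.7, 210.3]
orientation: [0.001, 0.708, 0.707, -0.0]
force: [0.4, -0.2, 1.6]
width: 49.6
```

apply_moves(
  increments="1 0 0 5 0 0 0;1 0 0 15 0 0 0;1 0 0 25 0 0 0;1 0 0 30 0 0 0;1 0 0 30 0 0 0;1 0 0 15 0 0 0",
)

```text
time_s: 4.4
eef_pos: [478.9, -213.6, 332.6]
orientation: [0.002, 0.708, 0.707, 0.0]
force: [0.7, 1.1, -0.6]
width: 49.4
```

```bash
python3 - <<'E'
from rig import *
import cv2
print(sense()['eef_pos'],sense()['width'],sense()['force'])
t=grab_frame('side'); t=t[100:350,220:420]; cv2.imwrite(f"pics/side2c.png",cv2.resize(t,None,fx=2.3,fy=2.3))
E
```

```text
[ 478.87136614 -213.64175154  332.6261708 ] 49.351217526659106 [ 0.71810504  1.11174799 -0.61975242]
```

View pics/side2c.png

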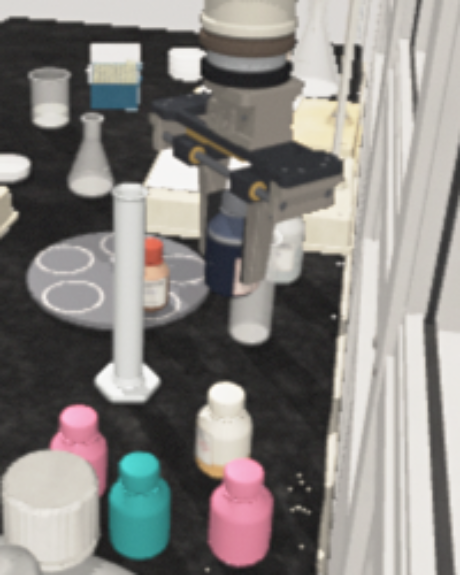

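The dark bottle is held, and everything else still stands. I'm carrying it to seat 216 at (459.6, 78.6).

apply_moves(
  increments="1 -2.5 20 0 0 0 2.7;1 -2.5 40 0 0 0 5;1 -2.5 45 0 0 0 5;1 -2.5 45 0 0 0 5;1 -2.5 45 0 0 0 5;1 -2.5 45 0 0 0 5;1 -2 35 0 0 0 5;1 -2 17 0 0 0 0",
)

```text
time_s: 5.25
eef_pos: [457.5, 82.0, 327.8]
orientation: [-0.002, 0.477, 0.879, -0.0]
force: [-0.1, -1.1, -2.0]
width: 49.5
```

apply_moves(
  increments="1 0 0 -25 0 0 0;1 0 0 -35 0 0 0;1 0 0 -25 0 0 0;1 0 0 -13 0 0 0;1 0 0 0 0 0 0",
)

```text
time_s: 5.75
eef_pos: [457.6, 79.2, 229.1]
orientation: [-0.003, 0.48, 0.877, -0.001]
force: [-0.4, 0.4, -1.3]
width: 49.6
```

apply_moves(
  increments="1 2 -0.5 -3 0 0 0;1 0 0 -3 0 0 0;1 0 0 -1 0 0 0;1 0 0 0 0 0 0;1 0 0 0 0 0 0",
)

```text
time_s: 6.25
eef_pos: [461.7, 78.0, 225.1]
orientation: [0.0, 0.48, 0.877, 0.0]
force: [0.3, -0.5, -1.7]
width: 49.3
```

```bash
python3 - <<'E'
from rig import *
import cv2
print(sense()['eef_pos'],sense()['width'],sense()['force'],sense()['qpos'])
for n in("side","top"):
    t=grab_frame(n)[130:290,180:380]; cv2.imwrite(f"pics/{n}3c.png",cv2.resize(t,None,fx=3,fy=3,interpolation=cv2.INTER_CUBIC))
E
```

```text
[461.6845274   78.01584804 225.1191796 ] 49.32009615120594 [ 0.30670653 -0.5388518  -1.73705774] [-9.15646867e-02  1.14957232e-01  2.03504276e+00  3.60724525e-05
  9.90796605e-01 -2.23148485e+00]
```

View pics/side3c.png

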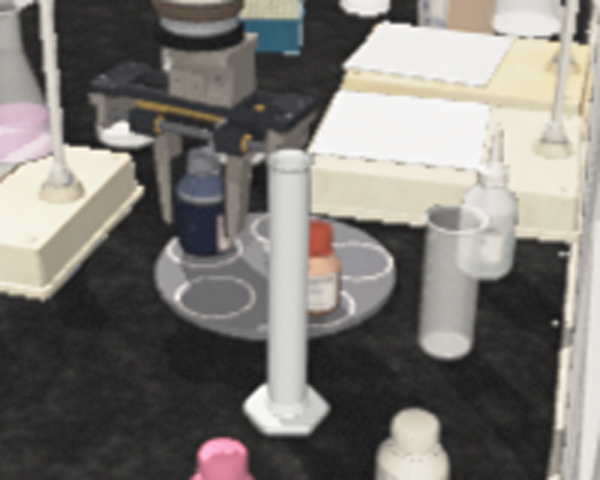

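apply_moves(
  increments="1 -2.5 0 0 0 0 0;1 0 0 -2 0 0 0;1 0 0 -1 0 0 0;1 0 0 0 0 0 0;1 0 0 0 0 0 0",
)

```text
time_s: 6.85
eef_pos: [459.0, 78.1, 222.3]
orientation: [-0.0, 0.48, 0.877, -0.0]
force: [-3.0, 0.0, 5.8]
width: 49.5
```

```bash
python3 - <<'E'
from rig import *
import cv2
print(sense()['eef_pos'],sense()['width'],sense()['force'])
t=grab_frame('side')[130:290,180:380]; cv2.imwrite(f"pics/side4c.png",cv2.resize(t,None,fx=4,fy=4,interpolation=cv2.INTER_CUBIC)[:500,:600])
E
```

```text
[459.04534691  78.07424314 222.25032497] 49.48592399862085 [-3.0021026   0.04926026  5.76349452]
```

View pics/side4c.png

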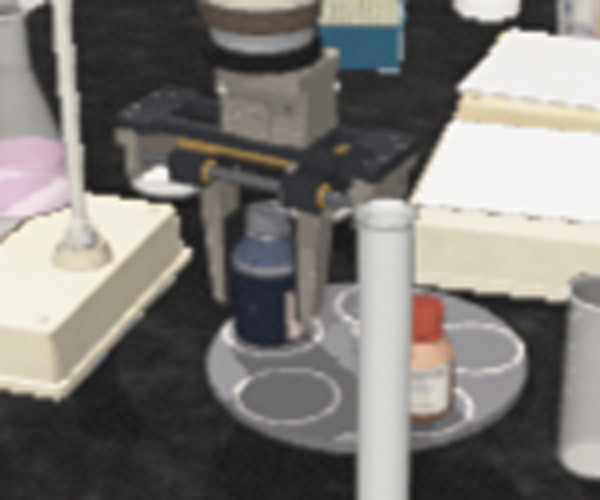

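apply_moves(
  increments="0.22 0 0 0 0 0 0;0.22 0 0 0 0 0 0;0.22 0 0 0 0 0 0;0.22 0 0 5 0 0 0;0.22 0 0 30 0 0 0;0.22 0 0 50 0 0 0;0.22 0 0 50 0 0 0;0 0 0 50 0 0 0",
)

```text
time_s: 7.7
eef_pos: [458.5, 78.1, 409.0]
orientation: [0.0, 0.48, 0.877, 0.0]
force: [0.2, -0.7, -0.3]
width: 77.6
```

```bash
python3 - <<'E'
from rig import *
import cv2
print(sense()['eef_pos'],sense()['width'],sense()['force'])
t=grab_frame('side')[130:290,180:380]; cv2.imwrite(f"pics/side5c.png",cv2.resize(t,None,fx=4,fy=4,interpolation=cv2.INTER_CUBIC)[:500,:600])
E
```

```text
[458.4730776   78.12788129 408.96536609] 77.6070017232513 [ 0.1592286  -0.74153967 -0.34864201]
```

View pics/side5c.png

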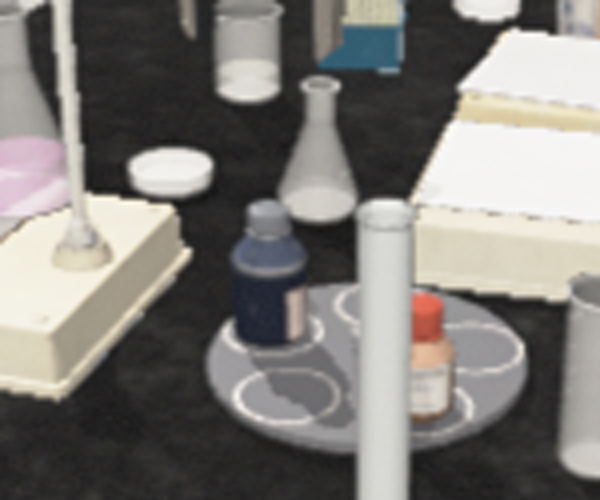

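apply_moves(
  increments="0 -4 -20 30 0 0 -6.6;0 -5 -46 0 0 0 -6.6;0 -5 -49 0 0 0 -6.6;0 -5 -49 0 0 0 -6.6;0 -5 -49 0 0 0 -6.6;0 -5 -49 0 0 0 -6.6;0 -5 -49 0 0 0 -6.6;0 -5 -48 0 0 0 -6.6",
)

```text
time_s: 8.55
eef_pos: [419.3, -283.0, 436.9]
orientation: [0.0, 0.822, 0.57, 0.0]
force: [0.8, -0.8, 0.4]
width: 92.1
```

apply_moves(
  increments="0 0 -14 -30 0 0 0;0 0 0 -45 0 0 0;0 0 0 -45 0 0 0;0 0 0 -45 0 0 0;0 0 0 -5 0 0 0;0 0 0 0 0 0 0",
)

```text
time_s: 9.15
eef_pos: [419.8, -294.8, 266.4]
orientation: [-0.001, 0.82, 0.572, -0.0]
force: [-0.2, -0.5, 0.3]
width: 92.1
```

```bash
python3 - <<'E'
from rig import *
import cv2
print(sense()['eef_pos'],sense()['width'],sense()['force'],sense()['orientation'])
for n in("side","top"):
    t=grab_frame(n)[130:370,200:460]; cv2.imwrite(f"pics/{n}6c.png",cv2.resize(t,None,fx=2.3,fy=2.3,interpolation=cv2.INTER_CUBIC))
E
```

```text
[ 419.83823123 -294.75334564  266.4417636 ] 92.13245125070702 [-0.19076127 -0.52879779  0.31889727] [-1.03860985e-03  8.20068071e-01  5.72265028e-01 -1.32320222e-04]
```

View pics/side6c.png

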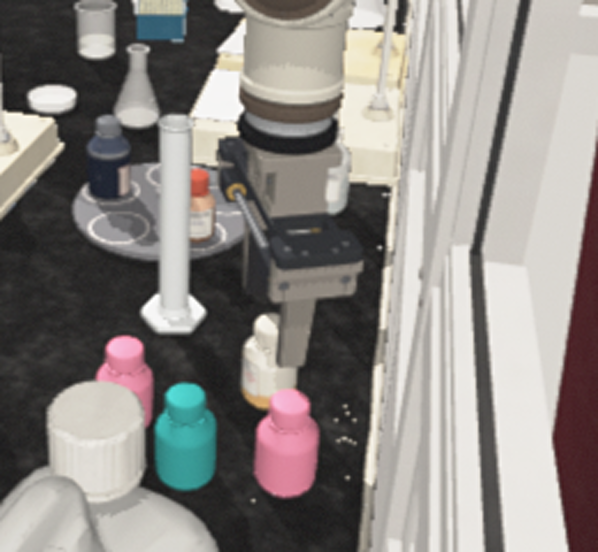

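View pics/top6c.png

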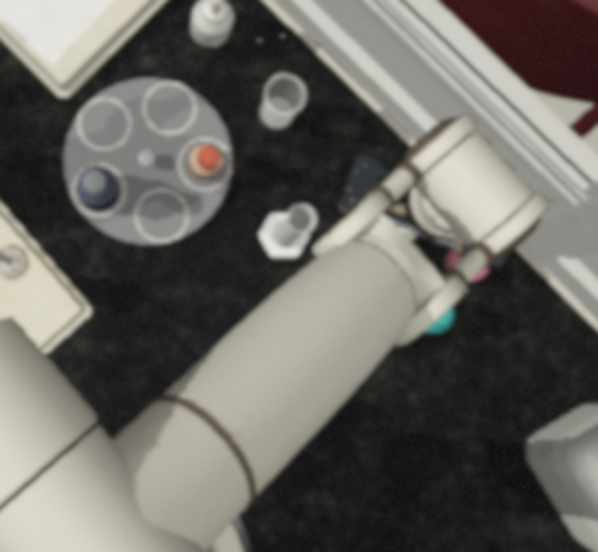

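```bash
python3 - <<'E'
from h import *
T=lambda x,y:((x+.5)/3.5-.5+215,(y+.5)/3.5-.5+120)
S=lambda x,y:((x+.5)/3.3-.5+220,(y+.5)/3.3-.5+165)
for p,s in [((672,433),(350,458)),((612,510),(201,448)),((520,528),(112,380))]: print(plane('top',T(*p),79).round(1),plane('side',S(*s),79).round(1))
E
```

```text
[ 370.6 -377.4   79. ] [ 376.5 -377.1   79. ]
[ 310.  -329.1   79. ] [ 313.6 -331.3   79. ]
[ 295.3 -257.2   79. ] [ 300.  -258.5   79. ]
```

apply_moves(
  increments="0.15 0 0 0 0 0 0;0.15 0 0 -5 0 0 0;0.15 0 0 -15 0 0 0;0.15 0 0 -20 0 0 0;0.15 0 0 -15 0 0 0;0.15 0 0 -9 0 0 0;0.15 0 0 0 0 0 0",
)

```text
time_s: 9.95
eef_pos: [419.7, -294.6, 202.0]
orientation: [-0.001, 0.82, 0.572, -0.0]
force: [0.4, 0.6, 0.4]
width: 78.0
```

apply_moves(
  increments="1 0 0 0 0 0 0;1 0 0 0 0 0 0;1 0 0 0 0 0 0;1 0 0 0 0 0 0;1 0 0 0 0 0 0;1 0 0 4 0 0 0;1 0 0 16 0 0 0;1 0 0 30 0 0 0",
  grip_force=12,
)

```text
time_s: 10.75
eef_pos: [419.1, -294.0, 251.2]
orientation: [-0.003, 0.82, 0.572, -0.0]
force: [0.8, 0.2, -0.3]
width: 45.6
```

```bash
python3 - <<'E'
from rig import *
import cv2
print(sense()['eef_pos'],sense()['width'],sense()['force'],sense()['orientation'])
for n in("side",):
    t=grab_frame(n)[130:370,200:460]; cv2.imwrite(f"pics/{n}7c.png",cv2.resize(t,None,fx=2.3,fy=2.3,interpolation=cv2.INTER_CUBIC))
E
```

```text
[ 419.05286822 -293.97856448  251.1755159 ] 45.64761556922468 [ 0.80282706  0.19970566 -0.30403916] [-2.75153005e-03  8.20103039e-01  5.72209144e-01 -3.59108674e-04]
```

View pics/side7c.png

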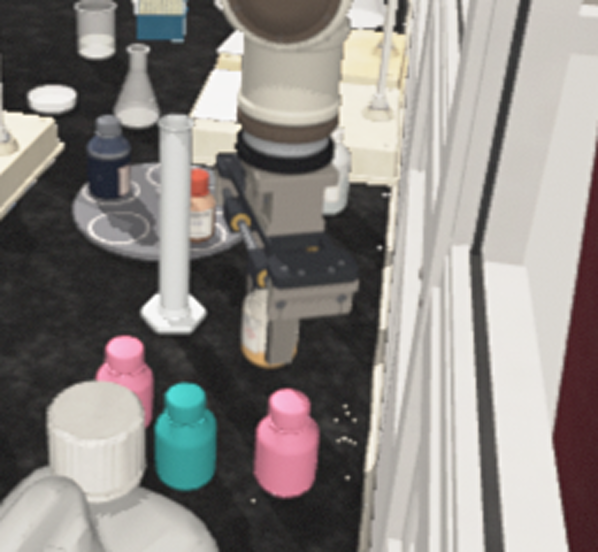

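apply_moves(
  increments="1 0 0 40 0 0 0;1 0 0 40 0 0 0;1 10 20 30 0 0 0;1 22 44 0 0 0 0;1 22 44 0 0 0 0;1 22 44 0 0 0 0;1 22 44 0 0 0 0;1 22 44 0 0 0 0",
)

```text
time_s: 11.6
eef_pos: [540.5, -53.0, 362.6]
orientation: [0.0, 0.82, 0.572, 0.0]
force: [0.8, -0.8, -1.6]
width: 46.1
```

apply_moves(
  increments="1 18 36 0 0 0 0;1 7.5 11 0 0 0 0;1 0 0 -20 0 0 0;1 0 0 -40 0 0 0;1 0 0 -40 0 0 0;1 0 0 -30 0 0 0;1 0 0 -10 0 0 0;1 0 0 0 0 0 0",
)

```text
time_s: 12.4
eef_pos: [564.8, -8.3, 221.3]
orientation: [-0.001, 0.82, 0.572, -0.001]
force: [-0.1, 0.2, -0.9]
width: 46.2
```

```bash
python3 - <<'E'
from rig import *
import cv2
print(sense()['eef_pos'],sense()['width'],sense()['force'],sense()['orientation'])
for n in("side",'top'):
    t=grab_frame(n)[130:290,200:360]; cv2.imwrite(f"pics/{n}8c.png",cv2.resize(t,None,fx=3.7,fy=3.7,interpolation=cv2.INTER_CUBIC))
E
```

```text
[564.79932811  -8.34602243 221.33162276] 46.152694370809016 [-0.09397509  0.1885436  -0.91533698] [-0.00114609  0.82024972  0.57200322 -0.00118243]
```

View pics/side8c.png

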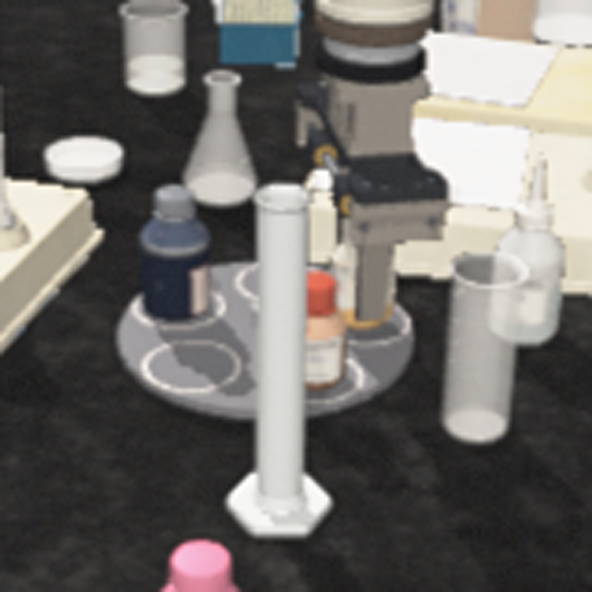

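View pics/top8c.png

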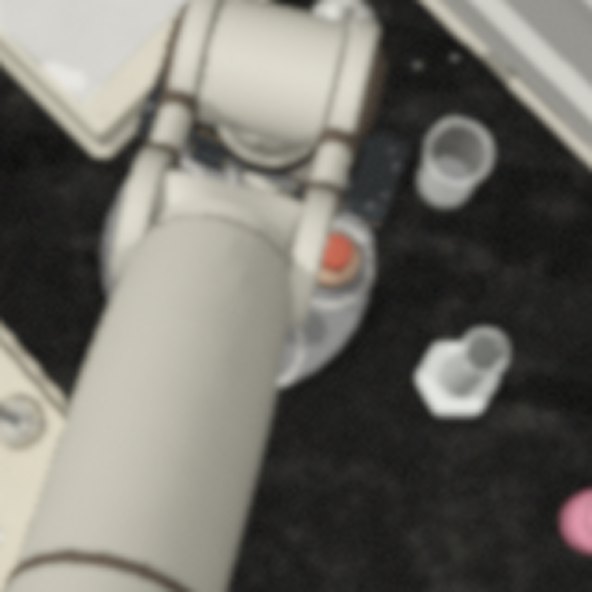

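apply_moves(
  increments="1 0 0 -4 0 0 0;1 0 0 -2.5 0 0 0;1 0 0 -1.5 0 0 0;1 0 0 0 0 0 0;1 0 0 0 0 0 0",
)

```text
time_s: 13.0
eef_pos: [565.8, -8.0, 215.2]
orientation: [0.0, 0.82, 0.572, 0.0]
force: [-0.7, 0.0, 1.8]
width: 45.6
```

```bash
python3 - <<'E'
from rig import *
import cv2
print(sense()['eef_pos'],sense()['width'],sense()['force'],sense()['orientation'])
E
```

```text
[565.77126855  -7.98405493 215.22949348] 45.551446771136746 [-0.681746    0.03835915  1.79368072] [4.03637648e-04 8.20063032e-01 5.72272976e-01 3.17515826e-04]
```

apply_moves(
  increments="0.2 0 0 0 0 0 0;0.2 0 0 0 0 0 0;0.2 0 0 0 0 0 0;0.2 0 0 5 0 0 0;0.2 0 0 30 0 0 0;0.2 0 0 50 0 0 0;0.2 0 0 40 0 0 0;0 0 0 20 0 0 0",
)

```text
time_s: 13.8
eef_pos: [566.3, -8.0, 364.7]
orientation: [0.003, 0.82, 0.572, 0.002]
force: [0.4, 0.2, -0.3]
width: 79.1
```

```bash
python3 - <<'E'
from rig import *
import cv2
print(sense()['eef_pos'],sense()['width'],sense()['force'])
for n in("side",):
    t=grab_frame(n)[130:290,200:360]; cv2.imwrite(f"pics/{n}9c.png",cv2.resize(t,None,fx=3.7,fy=3.7,interpolation=cv2.INTER_CUBIC))
E
```

```text
[566.29021543  -8.04693895 364.72359086] 79.0545375688139 [ 0.41080847  0.24000479 -0.31585225]
```

View pics/side9c.png

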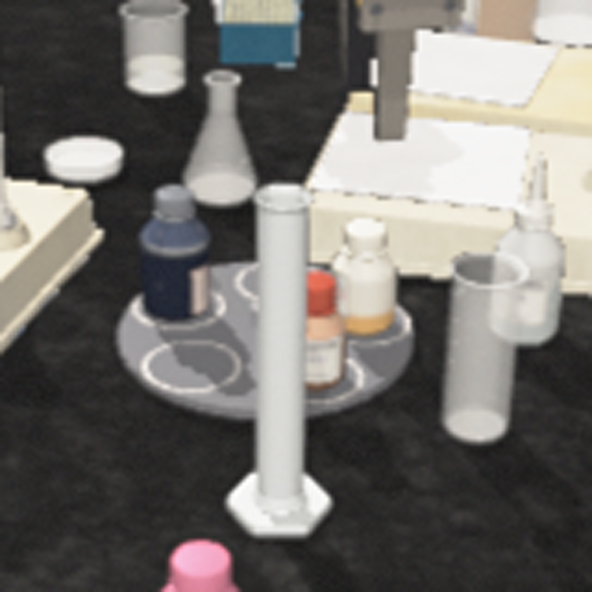

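apply_moves(
  increments="0 0 -20 20 0 0 5;0 -1 -40 0 0 0 5;0 -1 -45 0 0 0 5;0 0 -33.5 0 0 0 5;0 0 0 0 0 0 0;0 0 0 0 0 0 0",
)

```text
time_s: 14.45
eef_pos: [563.2, -146.7, 378.8]
orientation: [-0.001, 0.709, 0.705, -0.0]
force: [0.6, 0.2, -0.7]
width: 92.1
```

```bash
python3 - <<'E'
from h import *
print(sense()['eef_pos'],sense()['width'],sense()['orientation'])
T=lambda x,y:((x+.5)/3.5-.5+215,(y+.5)/3.5-.5+120)
print(plane('top',T(369,208),1))
for n in("side","top"):
    t=grab_frame(n)[110:270,240:400]; cv2.imwrite(f"pics/{n}10c.png",cv2.resize(t,None,fx=3.7,fy=3.7,interpolation=cv2.INTER_CUBIC))
E
```

```text
[ 563.21222251 -146.68566802  378.76285056] 92.05737983161856 [-8.87800898e-04  7.09113131e-01  7.05094163e-01 -2.93741425e-05]
[ 561.34055831 -146.57660586    1.        ]
```

View pics/side10c.png

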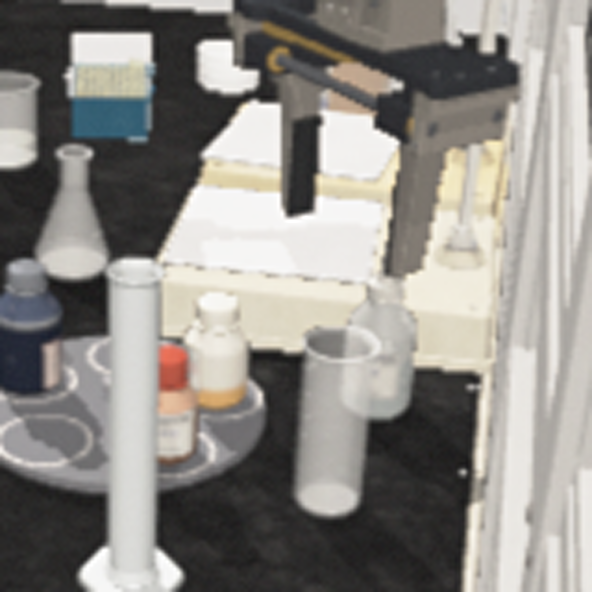

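apply_moves(
  increments="0 -0.5 0 -25 0 0 0;0 0 0 -35 0 0 0;0 0 0 -35 0 0 0;0 0 0 -25 0 0 0;0 0 0 -15 0 0 0;0 0 0 -8.7 0 0 0;0 0 0 0 0 0 0;0 0 0 0 0 0 0",
)

```text
time_s: 15.35
eef_pos: [563.6, -146.5, 237.3]
orientation: [0.001, 0.708, 0.706, 0.0]
force: [-0.1, -1.1, 0.5]
width: 91.9
```

apply_moves(
  increments="1 0 0 0 0 0 0;1 0 0 0 0 0 0;1 0 0 0 0 0 0;1 0 0 0 0 0 0;1 0 0 0 0 0 0;1 0 0 4 0 0 0;1 0 0 16 0 0 0;1 0 0 30 0 0 0",
  grip_force=8,
)

```text
time_s: 16.15
eef_pos: [562.1, -146.0, 285.2]
orientation: [-0.002, 0.708, 0.706, -0.001]
force: [0.5, -0.4, -0.2]
width: 47.4
```

```bash
python3 - <<'E'
from h import *
print(sense()['eef_pos'],sense()['width'],sense()['force'])
for n in("side","top"):
    t=grab_frame(n)[110:270,240:400]; cv2.imwrite(f"pics/{n}11c.png",cv2.resize(t,None,fx=3.7,fy=3.7,interpolation=cv2.INTER_CUBIC))
E
```

```text
[ 562.08120786 -146.04414733  285.18461577] 47.37194662303888 [ 0.5024151  -0.41339839 -0.17581745]
```

View pics/side11c.png

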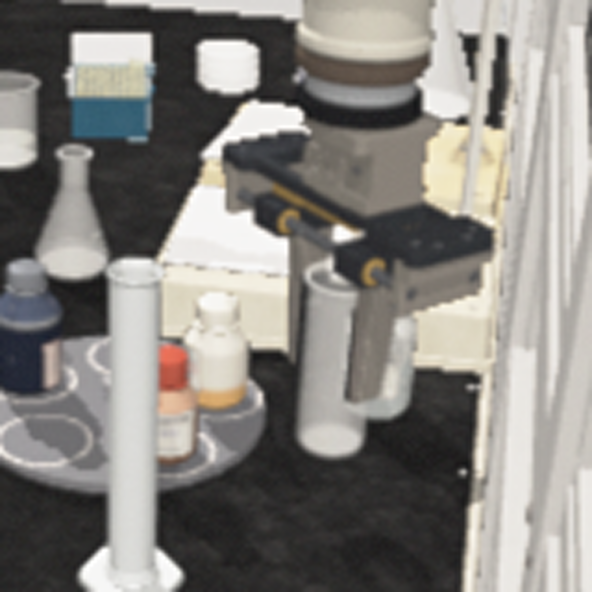

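apply_moves(
  increments="1 0 0 40 0 0 0;1 0 0 40 0 0 0;1 -14 15 0 0 0 -8;1 -25 27 0 0 0 -8;1 -25 27 0 0 0 -8;1 -25 27 0 0 0 -8;1 -25 27 0 0 0 -8;1 -15 17 0 0 0 -8",
)

```text
time_s: 17.05
eef_pos: [432.3, -4.9, 365.7]
orientation: [-0.0, 0.935, 0.354, -0.0]
force: [0.2, 0.6, -0.9]
width: 47.0
```

apply_moves(
  increments="1 -5 6 0 0 0 -8;1 0 0 0 0 0 -4;1 0 0 -25 0 0 0;1 0 0 -40 0 0 0;1 0 0 -30 0 0 0;1 0 0 -14 0 0 0;1 0 0 0 0 0 0;1 0 0 0 0 0 0",
)

```text
time_s: 17.85
eef_pos: [429.2, -0.5, 257.6]
orientation: [0.0, 0.966, 0.257, 0.0]
force: [-0.0, -0.1, 0.1]
width: 47.0
```

```bash
python3 - <<'E'
from h import *
print(sense()['eef_pos'],sense()['width'],sense()['force'],sense()['orientation'])
for n in("side","top"):
    t=grab_frame(n)[130:290,200:360]; cv2.imwrite(f"pics/{n}12c.png",cv2.resize(t,None,fx=3.7,fy=3.7,interpolation=cv2.INTER_CUBIC))
E
```

```text
[429.19455996  -0.50247799 257.55864635] 46.95472229103059 [-0.04409229 -0.09531586  0.08187089] [1.34612218e-04 9.66351382e-01 2.57225452e-01 2.34803937e-04]
```

View pics/side12c.png

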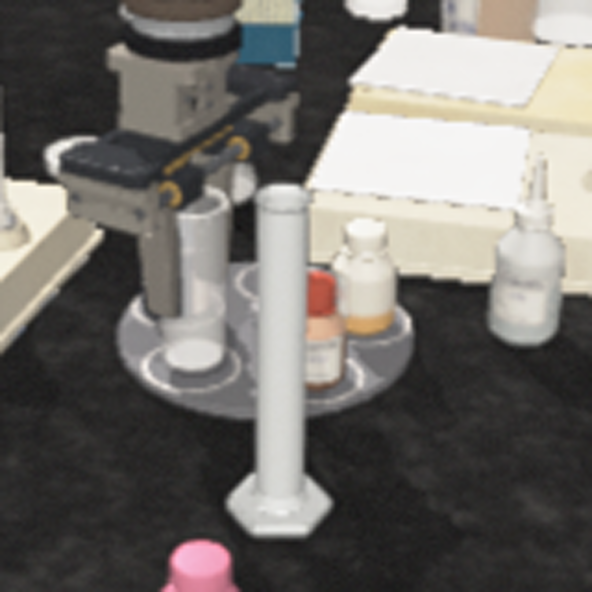

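apply_moves(
  increments="1 0 0 -4 0 0 0;1 0 0 -3 0 0 0;1 0 0 -2 0 0 0;1 0 0 0 0 0 0;1 0 0 0 0 0 0",
)

```text
time_s: 18.45
eef_pos: [430.1, -0.7, 249.5]
orientation: [0.001, 0.966, 0.257, 0.002]
force: [0.2, -0.5, 6.2]
width: 47.1
```

```bash
python3 - <<'E'
from h import *
print(sense()['eef_pos'],sense()['width'],sense()['force'])
for n in("side",):
    t=grab_frame(n)[130:290,200:360]; cv2.imwrite(f"pics/{n}13c.png",cv2.resize(t,None,fx=3.7,fy=3.7,interpolation=cv2.INTER_CUBIC))
E
```

```text
[430.11888719  -0.66126253 249.49444601] 47.108509558306935 [ 0.18954774 -0.47192153  6.19700426]
```

View pics/side13c.png

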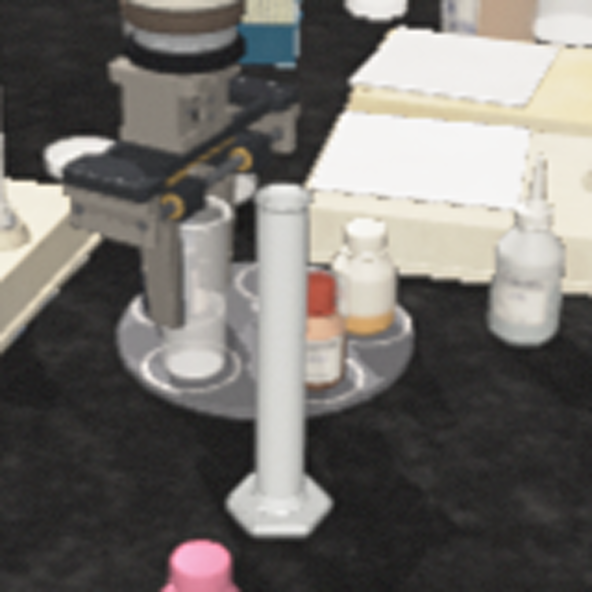

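apply_moves(
  increments="0.2 0 0 0 0 0 0;0.2 0 0 0 0 0 0;0.2 0 0 0 0 0 0;0.2 0 0 5 0 0 0;0.2 0 0 30 0 0 0;0.2 0 0 50 0 0 0;0.2 0 0 50 0 0 0;0 0 0 50 0 0 0",
)

```text
time_s: 19.3
eef_pos: [428.4, -0.2, 435.1]
orientation: [0.0, 0.966, 0.257, -0.0]
force: [1.6, -0.8, -0.3]
width: 79.6
```

```bash
python3 - <<'E'
from h import *
print(sense()['eef_pos'],sense()['width'],sense()['force'],sense()['qpos'])
for n in("side",):
    t=grab_frame(n)[130:290,200:360]; cv2.imwrite(f"pics/{n}14c.png",cv2.resize(t,None,fx=3.7,fy=3.7,interpolation=cv2.INTER_CUBIC))
E
```

```text
[ 4.28396742e+02 -2.49275006e-01  4.35114001e+02] 79.55634167314376 [ 1.63360455 -0.78761599 -0.31363277] [-2.84239953e-01 -2.61245974e-01  1.94028775e+00 -3.68754389e-05
  1.46255239e+00 -8.04570474e-01]
```

View pics/side14c.png

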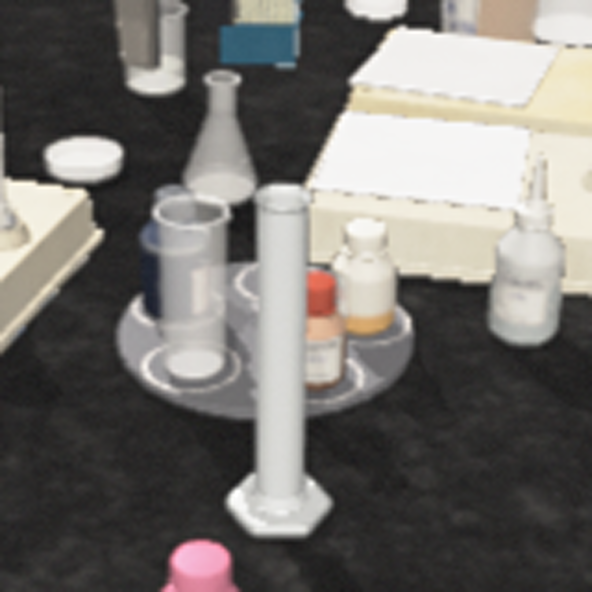

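apply_moves(
  increments="0 -2 -15 5 0 0 0;0 -4 -30 0 0 0 0;0 -5 -40 0 0 0 0;0 -5 -35 0 0 0 0;0 -4 -25 0 0 0 0;0 -2 -10 0 0 0 0;0 0 0 0 0 0 0;0 0 0 0 0 0 0",
)

```text
time_s: 20.15
eef_pos: [407.1, -154.7, 437.9]
orientation: [-0.0, 0.966, 0.257, 0.0]
force: [1.1, 0.1, 0.8]
width: 91.8
```

```bash
python3 - <<'E'
from h import *
print(sense()['eef_pos'],sense()['width'],sense()['force'],sense()['orientation'])
for n in("side",):
    t=grab_frame(n)[90:290,200:360]; cv2.imwrite(f"pics/{n}15c.png",cv2.resize(t,None,fx=2.9,fy=2.9,interpolation=cv2.INTER_CUBIC))
E
```

```text
[ 407.08370677 -154.71490297  437.91235509] 91.7837347840947 [1.05665199 0.06510161 0.78426119] [-3.40482456e-04  9.66301712e-01  2.57411889e-01  7.61421031e-05]
```

View pics/side15c.png

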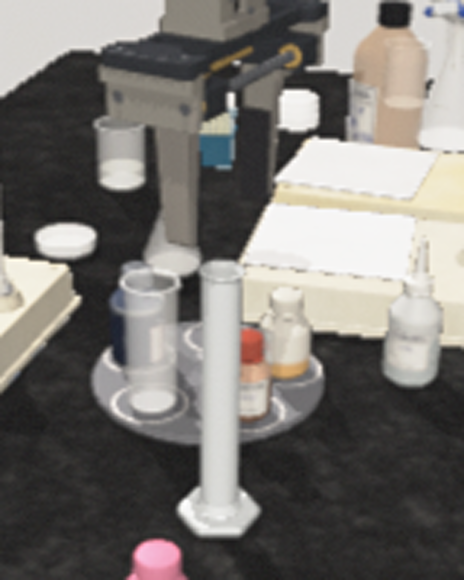

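apply_moves(
  increments="0 0 0 -15 0 0 0;0 0 0 -25 0 0 0;0 0 0 -30 0 0 0;0 0 0 -24 0 0 0;0 0 0 -14 0 0 0;0 0 0 -6 0 0 0;0 0 0 0 0 0 0;0 0 0 0 0 0 0",
)

```text
time_s: 21.0
eef_pos: [407.4, -155.2, 324.9]
orientation: [0.001, 0.966, 0.258, 0.0]
force: [-0.3, 0.2, 0.3]
width: 92.1
```

apply_moves(
  increments="1 0 0 0 0 0 0;1 0 0 0 0 0 0;1 0 0 0 0 0 0;1 0 0 0 0 0 0;1 0 0 0 0 0 0;1 0 0 0 0 0 0;1 0 0 4 0 0 0;1 0 0 16 0 0 0",
  grip_force=10,
)

```text
time_s: 21.8
eef_pos: [406.4, -155.0, 342.8]
orientation: [-0.002, 0.966, 0.257, -0.001]
force: [0.2, -0.2, -1.5]
width: 34.7
```

```bash
python3 - <<'E'
from h import *
print(sense()['eef_pos'],sense()['width'],sense()['force'],sense()['orientation'])
for n in("side",):
    t=grab_frame(n)[90:290,200:360]; cv2.imwrite(f"pics/{n}16c.png",cv2.resize(t,None,fx=2.9,fy=2.9,interpolation=cv2.INTER_CUBIC))
E
```

```text
[ 406.3833321  -155.03025168  342.77698413] 34.67712897666356 [ 0.21359787 -0.15763271 -1.45921961] [-0.00155647  0.96635988  0.25718597 -0.00124042]
```

View pics/side16c.png

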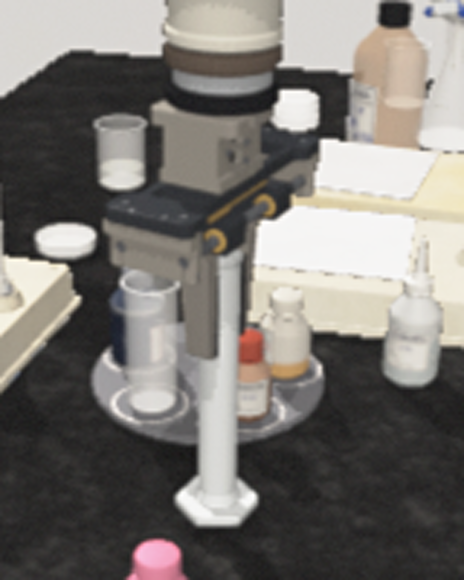

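apply_moves(
  increments="1 0 0 25 0 0 0;1 0 0 35 0 0 0;1 0 0 35 0 0 0;1 0 0 25 0 0 0;1 0 0 16 0 0 0;1 8 14 0 0 0 0;1 14 23 0 0 0 0;1 16 27 0 0 0 0",
)

```text
time_s: 22.65
eef_pos: [445.2, -91.1, 480.1]
orientation: [0.0, 0.967, 0.256, 0.0]
force: [0.2, -0.4, -0.6]
width: 34.6
```

apply_moves(
  increments="1 18 30 0 0 0 0;1 18 30 0 0 0 0;1 18 30 0 0 0 0;1 17 29 0 0 0 0;1 14 24 0 0 0 0;1 9 15 0 0 0 0;1 5 7 0 0 0 0;1 0 0 0 0 0 0",
)

```text
time_s: 23.45
eef_pos: [544.2, 74.0, 479.6]
orientation: [-0.0, 0.966, 0.258, -0.0]
force: [-0.1, -0.8, -1.1]
width: 34.7
```

```bash
python3 - <<'E'
from h import *
print(sense()['eef_pos'],sense()['width'],sense()['force'],sense()['orientation'])
for n in("side",):
    t=grab_frame(n)[60:260,200:360]; cv2.imwrite(f"pics/{n}17c.png",cv2.resize(t,None,fx=2.9,fy=2.9,interpolation=cv2.INTER_CUBIC))
E
```

```text
[544.23589503  74.02566003 479.63765206] 34.72780975035247 [-0.05551067 -0.7895397  -1.13626377] [-4.74093618e-05  9.66200020e-01  2.57793424e-01 -2.63351912e-04]
```

View pics/side17c.png

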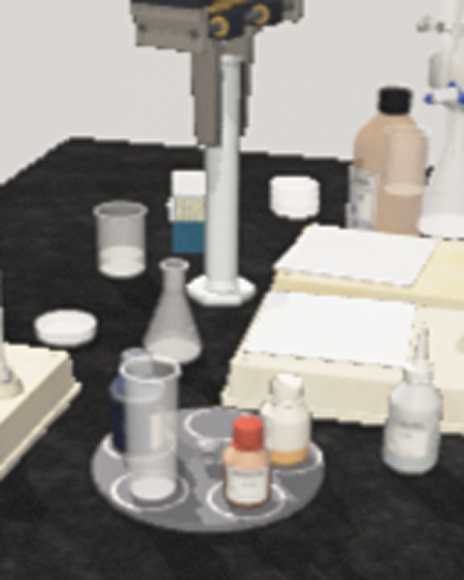

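apply_moves(
  increments="1 0 0 -15 0 0 0;1 0 0 -25 0 0 0;1 0 0 -30 0 0 0;1 0 0 -25 0 0 0;1 0 0 -20 0 0 0;1 0 0 -13 0 0 0;1 0 0 -7 0 0 0;1 0 0 0 0 0 0",
)

```text
time_s: 24.3
eef_pos: [543.7, 73.2, 344.2]
orientation: [-0.0, 0.966, 0.257, -0.001]
force: [-0.5, -0.7, -0.5]
width: 35.0
```

```bash
python3 - <<'E'
from h import *
print(sense()['eef_pos'],sense()['width'],sense()['force'],sense()['orientation'])
for n in("side",):
    t=grab_frame(n)[90:260,200:360]; cv2.imwrite(f"pics/{n}18c.png",cv2.resize(t,None,fx=3.5,fy=3.5,interpolation=cv2.INTER_CUBIC))
E
```

```text
[543.68016566  73.19016835 344.19659881] 34.99745226486388 [-0.49401538 -0.71763092 -0.45504307] [-2.08215307e-04  9.66426086e-01  2.56943829e-01 -6.67644914e-04]
```

View pics/side18c.png

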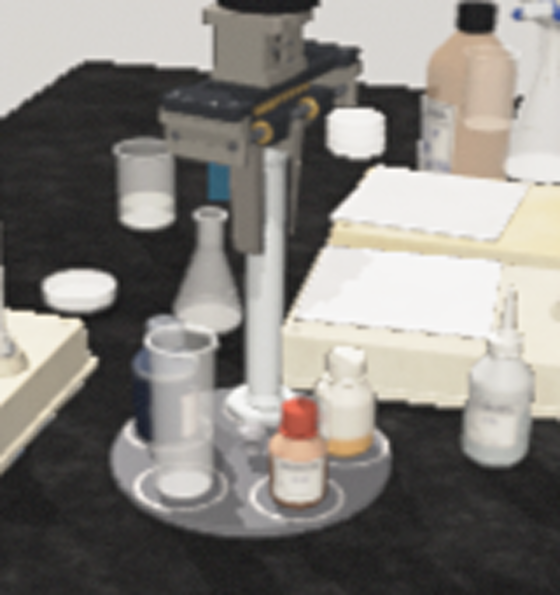

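apply_moves(
  increments="1 0 0 -4 0 0 0;1 0 0 -3 0 0 0;1 0 0 -2 0 0 0;1 0 0 0 0 0 0;1 0 0 0 0 0 0;1 0 0 0 0 0 0",
)

```text
time_s: 24.95
eef_pos: [545.2, 73.1, 339.9]
orientation: [0.002, 0.966, 0.257, 0.003]
force: [-2.1, -2.3, 11.6]
width: 34.7
```

apply_moves(
  increments="1 0 0 2 0 0 0;1 0 0 1 0 0 0;1 0 0 0 0 0 0;1 0 0 0 0 0 0",
)

```text
time_s: 25.35
eef_pos: [544.4, 73.6, 340.0]
orientation: [0.0, 0.966, 0.257, 0.001]
force: [0.6, 0.6, 5.6]
width: 34.6
```

```bash
python3 - <<'E'
from h import *
print(sense()['eef_pos'],sense()['width'],sense()['force'],sense()['orientation'])
for n in("side",):
    t=grab_frame(n)[90:260,200:360]; cv2.imwrite(f"pics/{n}19c.png",cv2.resize(t,None,fx=3.5,fy=3.5,interpolation=cv2.INTER_CUBIC))
E
```

```text
[544.44520746  73.61076938 340.01452955] 34.61100632102345 [0.59459501 0.57634382 5.61826885] [3.31403291e-04 9.66330497e-01 2.57301625e-01 1.06547717e-03]
```

View pics/side19c.png

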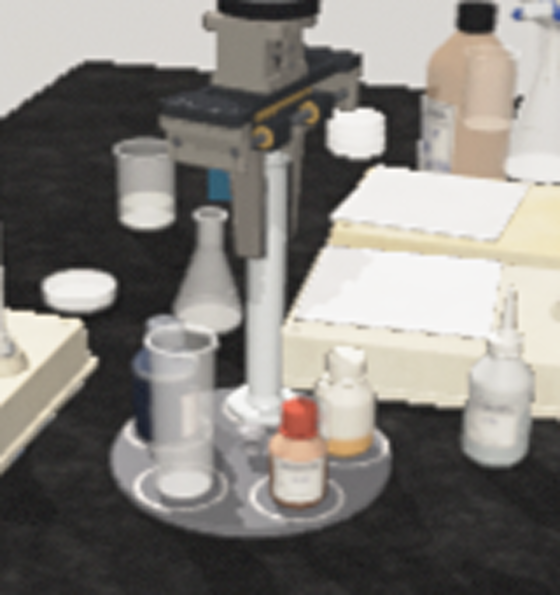

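apply_moves(
  increments="0.5 0 0 0 0 0 0;0.4 0 0 0 0 0 0;0.2 0 0 0 0 0 0;0.1 0 0 0 0 0 0;0.1 0 0 10 0 0 0;0.1 0 0 35 0 0 0;0.1 0 0 45 0 0 0;0.1 0 0 40 0 0 0",
)

```text
time_s: 26.2
eef_pos: [543.7, 73.6, 471.6]
orientation: [0.0, 0.966, 0.257, 0.0]
force: [1.2, -0.0, 0.3]
width: 82.8
```

apply_moves(
  increments="0 -25 -20 20 0 0 0;0 -38 -30 0 0 0 0;0 -38 -32 0 0 0 0;0 -38 -32 0 0 0 0;0 -35 -35 0 0 0 0;0 -30 -40 0 0 0 0;0 -15 -25 0 0 0 0;0 0 -10 0 0 0 0",
)

```text
time_s: 27.0
eef_pos: [323.5, -151.9, 489.9]
orientation: [0.001, 0.967, 0.255, 0.0]
force: [1.0, 0.9, -0.9]
width: 92.1
```

```bash
python3 - <<'E'
from h import *
print(sense()['eef_pos'],sense()['width'],sense()['force'],sense()['time_s'])
for n in("side","top"):
    t=grab_frame(n); cv2.imwrite(f"pics/{n}20.png",t); t=t[110:260,200:360] ; cv2.imwrite(f"pics/{n}20c.png",cv2.resize(t,None,fx=3.9,fy=3.9,interpolation=cv2.INTER_CUBIC))
E
```

```text
[ 323.52575244 -151.90515158  489.93999256] 92.1138848246448 [ 1.01546243  0.88861483 -0.87256178] 27.0
```

View pics/side20c.png

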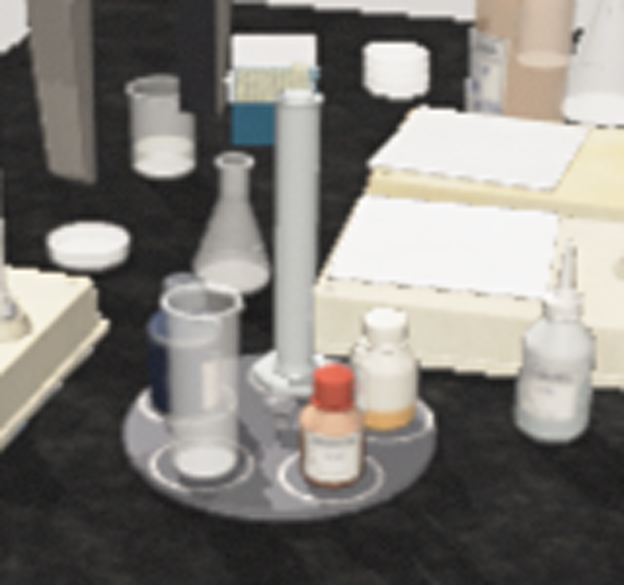

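View pics/top20c.png

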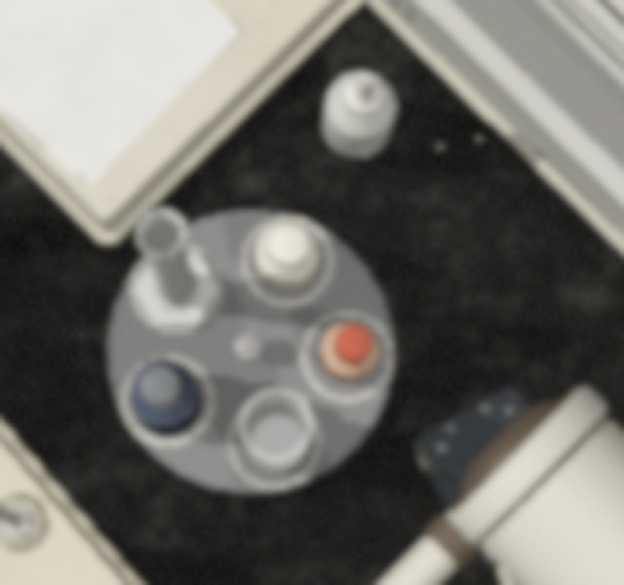

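```bash
python3 - <<'E'
from h import *
np.set_printoptions(precision=1,suppress=True)
F=lambda x,y:((x+.5)/3.9-.5+200,(y+.5)/3.9-.5+110)
for n,p,s,z in [("white",(291,247),(386,319),91),("beaker",(276,420),(204,300),132),("dark",(161,385),None,105),("cyl",(163,231),(298,97),221),("cylfoot",(175,287),(290,376),19)]:
    print(n,plane('top',F(*p),z),plane('side',F(*s),z) if s else '',tri(F(*p),F(*s)) if s else '')
E
```

```text
white [560.  -11.8  91. ] [563.8 -13.2  91. ] (array([561.8, -12.7,  91. ]), np.float64(3.906601624196726))
beaker [431.7  -2.9 132. ] [432.9  -4.4 132. ] (array([432.5,  -3.3, 131.5]), np.float64(1.6942666605816241))
dark [458.3  77.6 105. ]  
cyl [543.8  71.5 221. ] [545.6  73.2 221. ] (array([544. ,  71.3, 221.8]), np.float64(0.7894340633987196))
cylfoot [542.9  73.8  19. ] [536.8  64.   19. ] (array([543.7,  74.4,  12.4]), np.float64(0.9763943625334031))
```

```bash
python3 - <<'E'
from h import *
a={n:cv2.imread(f"pics/{n}20.png") for n in("side","top")}
seats=dict(A=(565.6,-8.2,26),B=(544.1,73.7,32),C=(459.6,78.6,25.5),D=(428.9,-.3,25),O=(494.4,-53.9,21.5))
out=[]
for n in a:
    im=cv2.resize(a[n][165:245 if n=='top' else 245,225:315],None,fx=8,fy=8,interpolation=cv2.INTER_CUBIC)
    for k,(x,y,r) in seats.items():
        for rr,col in((33.5,(0,255,0)),(23.5 if k=='A' else r,(0,0,255))):
            P=np.array([proj(n,(x+rr*np.cos(t),y+rr*np.sin(t),12)) for t in np.linspace(0,2*np.pi,60)])
            P=((P-[225,165]+.5)*8-.5).astype(int); cv2.polylines(im,[P.reshape(-1,1,2)],True,col,1)
    cv2.imwrite(f"pics/{n}21.png",im[:600]); print(im.shape)
E
```

```text
(640, 720, 3)
(640, 720, 3)
```

View pics/side21.png

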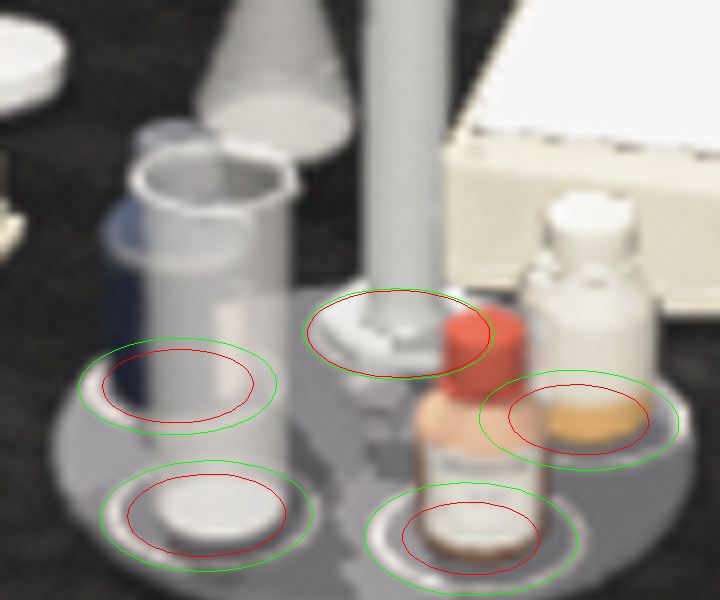

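View pics/top21.png

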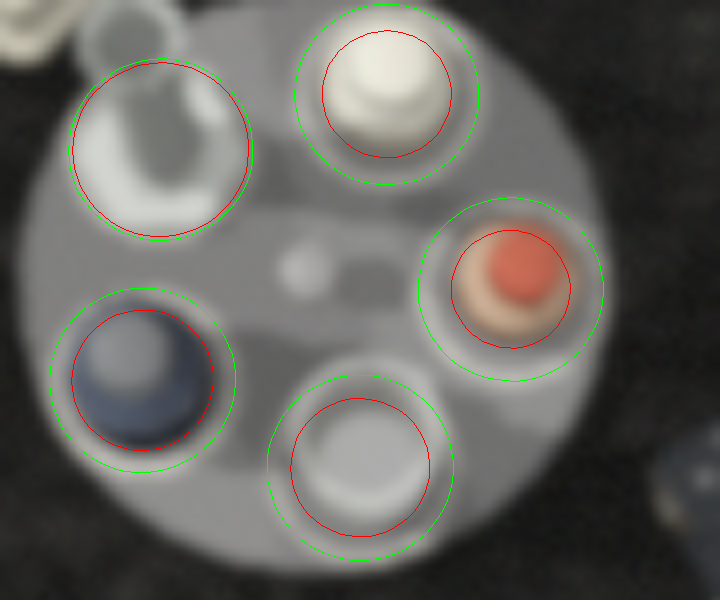

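All four pieces stand upright within their rings in both views, to about 2–4 mm. The order is right and the arm is clear, so I'm handing in.

```bash
python3 -c "
from rig import *
print(finish_job())"
```

```text
the job is handed in; nothing more can be done
None
```

The rack is filled and the job is handed in, at about 27 s of the 99 s allowed. Clockwise from the red-capped bottle it holds the tall beaker, the dark bottle, the measuring cylinder and the white-capped bottle. I moved the dark bottle first, then the white-capped bottle, the beaker and the cylinder.

**Last checks:** the final side and top views show all four pieces upright inside their rings. The red-capped bottle, dropper, flask and petri dish stand where they did. The highest wrist force I read was about 12 N, when setting the cylinder down, and the arm ended clear of everything.

**Checks that disagreed:**
- **White-capped bottle:** triangulating its cap puts it about 5 mm from the seat centre I aimed for. Drawing the seat circles over the pictures shows its base centred to about 2 mm.
- **Beaker:** triangulating its rim gives about 4–5 mm, while its base looks centred in the same overlay.
- **Camera agreement:** the two cameras differ from each other by 2–4 mm, so I left both pieces as placed.
- **Cylinder:** it touched down about 4 mm before the height I commanded, so I eased it up before letting go.

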